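# Dry the dice cup and bar blade on the stand

### The job

Game night is over and the cup and the bar blade have been rinsed: turn the steel dice cup upside down and set it fully home over the thick upright peg of the drying stand, and put the eye of the flat bar blade over the stand's thin post so that the blade lies flat on the stand, eye right down. Lower both gently rather than dropping them, in either order, let go, and leave everything else on the shelf where it is.

Things in the scene. Friction and masses are not known exactly. Their poses are not given: they have to be found in the camera images.
- cup: Loose stainless steel straight dice cup, about 180 g: outer diameter 56, length 90, wall 3, floor 6 mm thick (inner depth 84). Origin: centre of the closed end's outer face; x runs along the axis to the mouth. Starts lying in the tray on two sloping rails that stop it rolling, mouth roughly away from the robot and 20 degrees below level, closed end's centre 79 mm above the shelf.
- cup_floor (a point): Centre of the cup's inner floor (6 mm from the origin along the cup's x).
- cup_mouth (a point): Centre of the cup's mouth, in the plane of the rim (90 mm from the origin along the cup's x). Inner diameter 50 mm.
- tray: Fixed black plastic clamp-on dice tray, 190 mm along x, 150 mm along y, floor 4 mm, walls 4 mm thick and 20 mm high; clamp block and knob outside its far (+x) wall, to x = 120 mm, 52 mm high. Inside, two 8 mm round rails at y = -18 and +18 mm slope down from 61 mm high (axis) at x = -70 to 10 mm at x = +70 mm and cradle the cup. Origin: centre of its underside.
- stand: Fixed drying stand: a wooden board 130 mm along its x, 220 mm along its y, 12 mm thick, carrying a thick wooden peg and a thin steel post, both upright. Origin at the centre of its underside; z up.
- peg_tip (a point): Centre of the flat top of the thick peg, 118 mm above the shelf, at x = 0, y = +60 mm of the stand. The peg is 40 mm in diameter, its last 14 mm tapering to 24 mm. The inverted cup comes to rest with its inner floor on this top, its rim then about 22 mm clear of the board.
- post_tip (a point): Top of the thin steel post, 62 mm above the shelf, 50 mm above the board, at x = +30 mm, y = -60 mm of the stand; post diameter 10 mm.
- blade: Loose flat bar blade (bottle opener), about 90 g, 150 mm long on x, flat on the shelf: black plastic sleeve x -42 to +32 mm, 28 mm wide, 12 mm thick; round steel eye at the +x end (outer diameter 44, hole 26, 5 mm thick at the sleeve's mid-thickness); two-pronged steel end at -x. Origin: on the underside, in the sleeve, near the centre of mass; z up.
- blade_eye (a point): Centre of the blade's eye, 58 mm along x and 6 mm above the origin.
- die: Bystander: neon pink acrylic die, 40 mm cube, origin at the centre of its underside.
- pebble: Bystander: smooth grey river pebble, 62 mm across, 22 mm high, origin at the centre of its underside.
- knight: Bystander: painted knight miniature on a 42 mm round base, 81 mm tall, origin at the centre of its underside.
- mug: Bystander: white ceramic mug with a handle at its +y side, 80 mm in diameter, 92 mm high, origin at the centre of its underside.
- deck: Bystander: cardboard card-deck box 66 x 92 x 30 mm, origin at the centre of its underside.
Mind the look-alikes: they are no part of the job. Of the things that look like the blade, the smallest one is meant.

How it is judged:
At the end, for the whole second after the job is handed in: Cup mouth down on the thick peg (within 0.19 rad), its inner floor within 15 mm of the peg's top centre; blade's eye round the thin post (centres within 12 mm), eye under 30 mm above the shelf, blade flat within 0.2 rad; both at rest; bystanders moved no more than 30 mm (angle between cup's own x axis and vertical above 2.95 rad and distance between cup_floor and peg_tip below 0.015 m and horizontal distance between blade_eye and post_tip below 0.012 m and z of blade_eye in the frame of stand below 0.03 m and angle between the z axis of blade and the z axis of stand, either way round below 0.2 rad and linear speed of each of cup, blade below 0.02 m/s); the robot touches nothing.
It fails at once if the cup is dropped (falls faster than 0.7 m/s, about 25 mm of free fall, out of the fingers) (contact force between the fingers and cup below 0.05 N and linear speed of cup above 0.7 m/s).
It fails at once if the blade is dropped (falls faster than 0.7 m/s, about 25 mm of free fall, out of the fingers) (contact force between the fingers and blade below 0.05 N and linear speed of blade above 0.7 m/s).
It fails at once if a bystander is moved by more than 30 mm (distance of any of die, pebble, knight, mug, deck from where it was at the start of the episode above 0.03 m).
It also fails if it takes over 67 s, if anything falls off the work surface, if the arm or the gripper's body presses on something with over 40 N, if the wrist force passes 120 N, or if a joint passes its speed limit or range.

### The arm

A 6-joint arm with a two-finger parallel gripper is mounted at the origin on the work surface. World frame = base frame: x ahead of the robot, y to its left, z up, the work surface at z = 0. Lengths are in m, angles in rad, forces in N, time in s.
With the tool pointing down it reaches from about 0.325 to 1 m from the base axis. Payload 5.1 kg.
Tool frame: the origin (TCP) lies midway between the tips of the shut fingers; the grasp point (between the pads) lies 19 mm behind it (manip.pinch_z is the z of the grasp point in the tool frame, in m); z points along the fingers, y is the line along which they close (so a half turn about z gives the same grasp; the last joint's range is limited). The gripper opens to 85 mm and grips with 20 to 120 N. Pads are 22 mm wide; open, the fingers measure 114 mm over their backs; the gripper's body (76 mm by 85 mm) begins 54 mm behind the grasp point. The pads swing forward as they close: fully open they stand 13 mm farther back than shut.
Start: joints at [-1.197, 0.124, 1.65, -0, 1.367, -0.083], TCP at [0.287, -0.583, 0.231] pointing down, gripper open.
Joint ranges: [-2.61, 2.61], [-1.02, 2.33], [0.03, 2.71], [-1.35, 4.49], [0.32, 2.68], [-2.91, 2.91]. Speed limits (rad/s): [2.57, 2.57, 3.14, 3.14, 3.14, 3.14].

### API

Orientations are given as a unit quaternion [w, x, y, z].
In Python, from rig import manip, grab_frame, camera_info, spotter gives the robot as it stands. The module is installed in compiled form; this text tells all that it offers.
- The arm moves only by the tool jog_arm, never from a script. Its argument "series" is text: rows parted by semicolons, each of 7 numbers parted by spaces: the shift along the tool's x, y, z in units of 2 cm (1.0 is 2 cm), then the turn, a rotation vector about the tool's x, y, z in units of 5 degrees (1.0 is 5 degrees), then the closure, from -1 (fully open) to 1 (shut). A call has 1 to 5 rows; each row shifts and turns the commanded pose from where the row before left it, along the tool's axes as they then stand; what a row does not reach is not made up. A row lasts 1/12 s, in which the tool goes at most 41.7 mm and 7.16 degrees, less where a joint would pass 70% of its speed; a pose out of reach is approached as far as the arm can. A call with a number of a shift or a turn outside -1 to 1 is refused whole. A call with a gripper value outside its range is refused whole. The fingers move at their own pace and stop on an object; "force" is the grip in N (left out, the last holds). Time passes only in rows, so rows that do not move let the fingers close. It gives the time, the measured TCP pose, the force, the opening and the grip force at its end, in the units of the state.
- manip.read_state(): the state, without advancing time (a new reading comes with each control period).
- grab_frame(name): name is "scene" or "top"; returns the picture (400x640x3 uint8, red, green, blue); there is no depth.
- camera_info(name): a dict with "fovy" (degrees; the focal length in pixels is half the picture's height over the tangent of half this angle, whatever the lens; pixels are square), "cx", "cy" (the principal point, pixels), "D" ([k1, k2, p1, p2, k3] as OpenCV has them; the pictures are not rectified), "rvec" (rotation vector, rad) and "tvec" (3), from world to camera coordinates, as OpenCV has them. Camera axes: x right, y down, z forward; pixel columns grow to the right and rows downward; lengths in m; the calibration is good to about 2 mm. A picture is of the moment at which its call begins. camera_info takes no time and is no camera call.
- manip.sign_off(): hands the job in; it is judged then, once.
Trained networks look in the newest picture that a camera, given by its name, has taken for a name from the list of things; names that differ only in an ending like _2 or _b are one class to them, and where a whole thing is asked for, a point or a joint stands for the part that bears it (a point fixed in the world has none). Each returns a list of dicts, best first, with "score" (0 to 1); they miss things now and then, are a little off and sometimes report something else, mostly with a low value. They report only what shows in the picture. A call takes as long as a camera call. They do not tell look-alikes from the thing itself.
- spotter.look_for(camera, query): "extent" ([left, top, right, bottom] in pixels, round what is visible of it).
- spotter.trace(camera, query): "pixels" (400x640 bool, what is visible of it) and "extent" ([left, top, right, bottom] in pixels, round what is visible of it).
- spotter.mark_of(camera, query): "xy" ([column, row] in pixels: a listed point, or the origin of a listed thing).
The state is a dict: "clock": time; "joint_pos": joint angles; "qd": joint speeds; "effort": joint torques, N m; "tcp_pos": TCP position; "tcp_rot": TCP orientation; "wrist_force": force on the tool from outside, world axes, zero at the start; "moment": the same for the moment, N m; "width": finger opening in m; "finger_force": force on a finger pad.
Only numpy, scipy, OpenCV 4.12 (cv2) and the standard library are available. Lean on these libraries where they do the work, as an engineer would, in place of code of your own. Each camera call takes 0.05 s, during which the arm holds its last target. There are 200 camera calls.

## Working session

There is one attempt and no reset: what is moved stays moved. The work goes in short steps, Python scripts to look and compute and a tool call to move; the robot and the scene stay as the last step left them, time stands still between calls to the robot, and variables do not carry over. Pictures are saved under pics/ and viewed, at most 12 in all, crops included, and the job is handed in when it is done.

Besides the shell and the picture viewer there is one more tool, called by a JSON object that holds its "api" and its "payload". jog_arm: Moves the arm, as the interface text tells. Its arguments: {"type":"object","properties":{"series":{"type":"string"},"force":{"type":"number"}},"required":["series"]}

```bash
mkdir -p pics; cat > h.py <<'E'
import numpy as np,cv2
from scipy.spatial.transform import Rotation as R
from rig import manip,grab_frame,camera_info,spotter
def cam(n):
    c=camera_info(n);f=200/np.tan(np.radians(c["fovy"])/2)
    K=np.array([[f,0,c["cx"]],[0,f,c["cy"]],[0,0,1.]]);return K,np.array(c["D"],float),np.array(c["rvec"],float),np.array(c["tvec"],float)
def ray(n,p):
    K,D,r,t=cam(n);u=cv2.undistortPoints(np.array([[p]],float),K,D)[0,0]
    M=cv2.Rodrigues(r)[0];d=M.T@np.array([u[0],u[1],1]);return -M.T@t,d/np.linalg.norm(d)
def atz(n,p,z):
    o,d=ray(n,p);return o+d*(z-o[2])/d[2]
def tri(p1,p2):
    o1,d1=ray("scene",p1);o2,d2=ray("top",p2)
    s=np.linalg.lstsq(np.c_[d1,-d2],o2-o1,rcond=None)[0]
    a,b=o1+s[0]*d1,o2+s[1]*d2;return (a+b)/2,np.linalg.norm(a-b)
def proj(n,P):
    K,D,r,t=cam(n);return cv2.projectPoints(np.array(P,float).reshape(-1,3),r,t,K,D)[0][:,0]
E
python3 - <<'E'
from h import *
np.set_printoptions(precision=3,suppress=True)
for n in("scene","top"):
    cv2.imwrite(f"pics/{n}0.png",grab_frame(n)[:,:,::-1]);o,d=ray(n,[320,200]);print(n,o,d)
for q in ["cup","cup_mouth","cup_floor","peg_tip","post_tip","blade","blade_eye","stand","tray"]:
    for n in("scene","top"):
        print(q,n,[(np.round(r["xy"],1).tolist(),round(r["score"],2)) for r in spotter.mark_of(n,q)[:4]])
s=manip.read_state();print({k:s[k] for k in("clock","tcp_pos","tcp_rot","width")},manip.pinch_z)
E
```

```text
scene [1.252 0.133 0.568] [-0.834 -0.181 -0.521]
top [ 0.464 -0.019  0.965] [ 0.087 -0.022 -0.996]
cup scene [([461.5, 228.1], 0.96), ([264.7, 306.2], 0.35)]
cup top [([184.8, 210.4], 0.64)]
cup_mouth scene [([467.9, 261.1], 0.85)]
cup_mouth top [([181.5, 178.5], 0.71), ([216.0, 119.2], 0.34)]
cup_floor scene [([459.3, 229.2], 0.67)]
cup_floor top [([185.5, 206.8], 0.74), ([259.3, 128.4], 0.5), ([293.9, 196.9], 0.38)]
peg_tip scene [([229.3, 192.9], 0.84)]
peg_tip top [([401.7, 194.9], 0.75)]
post_tip scene [([186.7, 213.5], 0.81)]
post_tip top [([440.2, 187.3], 0.56), ([183.8, 205.3], 0.18)]
blade scene [([426.6, 200.4], 0.8), ([235.7, 180.7], 0.68), ([343.9, 236.4], 0.61)]
blade top [([295.2, 217.5], 0.97), ([434.0, 297.9], 0.82), ([219.0, 298.0], 0.79)]
blade_eye scene [([338.0, 251.6], 0.94), ([423.3, 213.9], 0.89), ([240.4, 190.8], 0.8)]
blade_eye top [([292.0, 197.2], 0.95), ([414.8, 272.3], 0.84), ([218.0, 268.5], 0.71), ([357.0, 265.3], 0.6)]
stand scene [([218.6, 231.5], 0.58)]
stand top [([411.0, 200.4], 0.69)]
tray scene [([459.4, 268.3], 0.88), ([285.3, 207.3], 0.21)]
tray top [([191.3, 194.7], 0.72)]
{'clock': 1.0, 'tcp_pos': array([ 0.287, -0.583,  0.231]), 'tcp_rot': array([ 0.   ,  0.974,  0.226, -0.   ]), 'width': 0.08547616358785182} -0.0187
```

View both.

View pics/scene0.png

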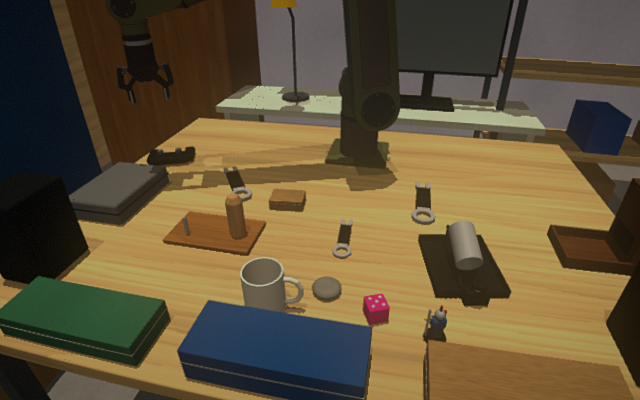

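View pics/top0.png

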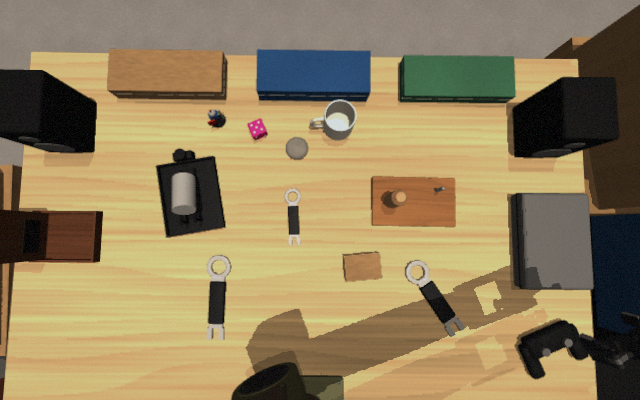

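```bash
python3 - <<'E'
from h import *
np.set_printoptions(precision=4,suppress=True)
for nm,a,b in [("cup",[461.5,228.1],[184.8,210.4]),("mouth",[467.9,261.1],[181.5,178.5]),("floor",[459.3,229.2],[185.5,206.8]),("peg",[229.3,192.9],[401.7,194.9]),("post",[186.7,213.5],[440.2,187.3]),("stand",[218.6,231.5],[411,200.4]),("tray",[459.4,268.3],[191.3,194.7])]:
    print(nm,*tri(a,b))
for p,e in (([295.2,217.5],[292,197.2]),([434,297.9],[414.8,272.3]),([219,298],[218,268.5])):
    a,b=atz("top",p,0.0),atz("top",e,.006);print(a,b,np.linalg.norm((b-a)[:2]))
for p,e in (([343.9,236.4],[338,251.6]),([426.6,200.4],[423.3,213.9]),([235.7,180.7],[240.4,190.8])):
    a,b=atz("scene",p,0.0),atz("scene",e,.006);print(a,b,np.linalg.norm((b-a)[:2]))
E
```

```text
cup [0.514  0.2926 0.0731] 0.003754612752444409
mouth [0.5958 0.307  0.0494] 0.0062795779401884026
floor [0.5226 0.2883 0.076 ] 0.00012751929423083047
peg [ 0.5527 -0.2299  0.1249] 0.004216803925745447
post [ 0.5777 -0.3374  0.0704] 0.000538559156427966
stand [ 0.5495 -0.2802  0.0064] 0.003064338747387916
tray [ 0.5602  0.3003 -0.0026] 0.002079823819888849
[0.502  0.0244 0.    ] [0.5554 0.0333 0.006 ] 0.054064816935773405
[ 0.2963 -0.3398  0.    ] [ 0.3622 -0.2891  0.006 ] 0.08316687924415245
[0.2919 0.2186 0.    ] [0.3678 0.2222 0.006 ] 0.07604660322563107
[0.4979 0.029  0.    ] [0.5662 0.0259 0.006 ] 0.0683870365235085
[0.2828 0.2335 0.    ] [0.3656 0.2221 0.006 ] 0.08352698593155415
[ 0.281  -0.3464  0.    ] [ 0.347 -0.303  0.006] 0.07895127458773145
```

The three blade look-alikes in the top picture are at (294,217), (434,298) and (218,298). Their origin-to-eye spacings measure about 54–68, 79–83 and 76–84 mm. Only the first matches the 58 mm given, and it is also the smallest, so I take that one and confirm it in a crop. The cup is at (184,195) in the tray. On the stand, the peg tip is at (400,195) and the post at (440,188).

```bash
python3 - <<'E'
from h import *
np.set_printoptions(precision=4,suppress=True)
im=grab_frame("top");cv2.imwrite("pics/crop1.png",cv2.resize(im[150:345,190:480],None,fx=2.7,fy=2.7,interpolation=cv2.INTER_CUBIC)[:,:,::-1])
def rect(q,z,near):
    for r in spotter.trace("top",q):
        e=r["extent"];c=[(e[0]+e[2])/2,(e[1]+e[3])/2]
        if np.hypot(*np.subtract(c,near))>25: continue
        m=r["pixels"].astype(np.uint8);ct=max(cv2.findContours(m,0,1)[0],key=cv2.contourArea)[:,0]
        P=np.array([atz("top",p,z)[:2] for p in ct])
        b=cv2.minAreaRect((P*1000).astype(np.float32));print(q,round(r["score"],2),e,b);
        np.save(q+".npy",m);return P
rect("stand",.012,[413,201]);P=rect("blade",.007,[294,217]);print(P[:,0].min(),P[:,0].max())
rect("tray",.02,[191,195]);rect("cup",.07,[184,195])
# refined points with known heights
for nm,z,a,b in [("peg",.118,[229.3,192.9],[401.7,194.9]),("post",.062,[186.7,213.5],[440.2,187.3])]: print(nm,atz("scene",a,z),atz("top",b,z))
E
```

```text
stand 0.73 [372.5, 175.8, 453.4, 223.7] ((547.3148193359375, -286.4114990234375), (218.97622680664062, 129.60826110839844), 89.281005859375)
blade 0.97 [282.8, 190.4, 299.9, 243.0] ((503.350341796875, 31.06667709350586), (137.50584411621094, 37.21240997314453), 2.3715829849243164)
0.4350736667537158 0.5716785165159657
tray 0.69 [155.4, 149.7, 225.3, 238.7] ((570.4232177734375, 299.71905517578125), (224.75831604003906, 157.450439453125), 10.630888938903809)
cup 0.98 [170.9, 171.6, 195.8, 215.0] ((556.0009765625, 297.83203125), (101.87825012207031, 58.876800537109375), 2.147984027862549)
peg [ 0.5416 -0.238   0.118 ] [ 0.5527 -0.2295  0.118 ]
post [ 0.5664 -0.3456  0.062 ] [ 0.5787 -0.3401  0.062 ]
```

View pics/crop1.png

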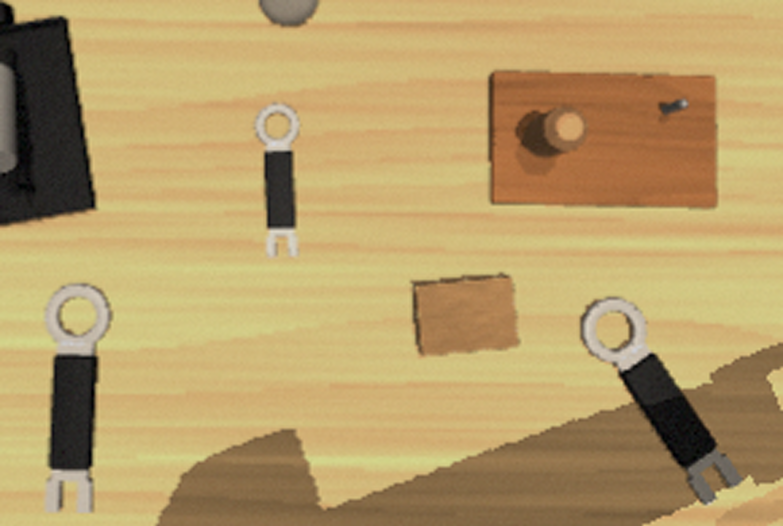

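The crop confirms it. The middle blade, with its eye at about (293,197) and sleeve centre at about (294,220), is clearly smaller than the other two. The peg top is at (400,197) and the post tip at (443,188).

```bash
python3 - <<'E'
from h import *
np.set_printoptions(precision=4,suppress=True)
for nm,p,z in [("eye",[293,197],.006),("sleeve",[293.9,220.4],.012),("pegtop",[400.4,197.4],.118),("posttip",[443.3,188.1],.062)]: print(nm,atz("top",p,z))
print(proj("scene",[[.548,-.2264,.118],[.5765,-.3468,.062],[.556,.031,.006]]))
m=np.load("blade.npy");ys,xs=np.nonzero(m)
P=np.array([atz("top",[x,y],.007)[:2] for x,y in zip(xs,ys)]);s=P[(P[:,0]<.535)&(P[:,0]>.46)]
f=np.polyfit(s[:,0],s[:,1],1);e=P[P[:,0]>.535];print("sleeve line",f,np.polyval(f,.5),"eye mean",e.mean(0))
m=np.load("cup.npy");ys,xs=np.nonzero(m)
P=np.array([atz("top",[x,y],.065)[:2] for x,y in zip(xs,ys)]);print("cup",P.mean(0),np.polyfit(P[:,0],P[:,1],1),P.min(0),P.max(0))
m=np.load("tray.npy")
im=cv2.imread("pics/top0.png");c=cv2.resize(im[140:245,145:240],None,fx=5,fy=5,interpolation=cv2.INTER_CUBIC);cv2.imwrite("pics/crop2.png",c)
s=cv2.resize(cv2.imread("pics/scene0.png")[200:320,400:530],None,fx=4,fy=4,interpolation=cv2.INTER_CUBIC)
o=np.zeros((525,475+520,3),np.uint8);o[:525,:475]=c;o[:480,475:]=s;cv2.imwrite("pics/crop2.png",o[:,:800])
E
```

```text
eye [0.5559 0.0307 0.006 ]
sleeve [0.494  0.0271 0.012 ]
pegtop [ 0.5468 -0.2264  0.118 ]
posttip [ 0.5767 -0.3478  0.062 ]
[[232.8191 194.7714]
 [184.1633 215.7287]
 [340.9113 249.1377]]
sleeve line [ 0.0727 -0.0076] 0.028705240810230934 eye mean [0.5494 0.0351]
cup [0.5565 0.2991] [0.0365 0.2788] [0.5054 0.2685] [0.6075 0.3307]
```

View pics/crop2.png

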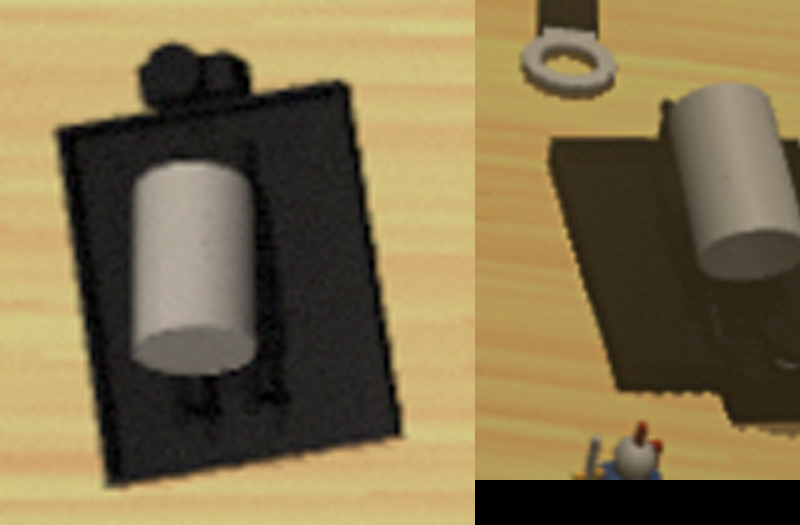

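The cup lies in the tray with its axis at a yaw of about 8.5°. Its closed-end centre is near top pixel (184,210). The measured points agree with the sizes given, so I'll start with the blade.

{"api": "jog_arm", "payload": {"series": "0 0 0 0 0 0.9 -0.2; 0 0 0 0 0 0.9 -0.2; 0 0 0 0 0 0.9 -0.2; 0 0 0 0 0 0.9 -0.2; 0 0 0 0 0 0.9 -0.2", "force": 40}}

```text
clock: 1.67
tcp_pos: [0.2867, -0.5833, 0.2313]
tcp_rot: [-0.0, 1.0, 0.03, -0.0]
wrist_force: [0.3, 0.2, 0.7]
width: 0.0512
finger_force: 0.0
```

{"api": "jog_arm", "payload": {"series": "0.41 -0.98 0 0 0 0 -0.2; 0.41 -0.98 0 0 0 0 -0.2; 0.41 -0.98 0 0 0 0 -0.2; 0.41 -0.98 0 0 0 0 -0.2; 0.41 -0.98 0 0 0 0 -0.2"}}

```text
clock: 2.08
tcp_pos: [0.3215, -0.482, 0.2313]
tcp_rot: [0.0, 0.999, 0.032, 0.0]
wrist_force: [-0.1, 1.0, -0.4]
width: 0.051
finger_force: 0.0
```

{"api": "jog_arm", "payload": {"series": "0.41 -0.98 0 0 0 0 -0.2; 0.41 -0.98 0 0 0 0 -0.2; 0.41 -0.98 0 0 0 0 -0.2; 0.41 -0.98 0 0 0 0 -0.2; 0.41 -0.98 0 0 0 0 -0.2"}}

```text
clock: 2.5
tcp_pos: [0.3562, -0.3815, 0.2314]
tcp_rot: [0.0, 0.999, 0.032, 0.0]
wrist_force: [0.7, -0.1, 0.1]
width: 0.0512
finger_force: 0.0
```

{"api": "jog_arm", "payload": {"series": "0.41 -0.98 0 0 0 0 -0.2; 0.41 -0.98 0 0 0 0 -0.2; 0.41 -0.98 0 0 0 0 -0.2; 0.41 -0.98 0 0 0 0 -0.2; 0.41 -0.98 0 0 0 0 -0.2"}}

```text
clock: 2.92
tcp_pos: [0.3908, -0.2811, 0.2315]
tcp_rot: [0.0, 0.999, 0.032, 0.0]
wrist_force: [1.4, 1.0, -0.4]
width: 0.0512
finger_force: 0.0
```

{"api": "jog_arm", "payload": {"series": "0.41 -0.98 0 0 0 0 -0.2; 0.41 -0.98 0 0 0 0 -0.2; 0.41 -0.98 0 0 0 0 -0.2; 0.41 -0.98 0 0 0 0 -0.2; 0.41 -0.98 0 0 0 0 -0.2"}}

```text
clock: 3.33
tcp_pos: [0.4254, -0.1807, 0.2315]
tcp_rot: [0.0, 0.999, 0.032, 0.0]
wrist_force: [0.1, -1.1, 0.4]
width: 0.0512
finger_force: 0.0
```

{"api": "jog_arm", "payload": {"series": "0.41 -0.98 0.4 0 0 0 -0.2; 0.41 -0.98 0.4 0 0 0 -0.2; 0.41 -0.98 0.4 0 0 0 -0.2; 0.41 -0.98 0.4 0 0 0 -0.2; 0.41 -0.98 0.4 0 0 0 -0.2"}}

```text
clock: 3.75
tcp_pos: [0.4601, -0.0802, 0.1912]
tcp_rot: [0.0, 0.999, 0.032, 0.0]
wrist_force: [0.3, 0.0, 0.3]
width: 0.0515
finger_force: 0.0
```

```bash
cat >> h.py <<'E'
def rel(P,Rt=None,grasp=None):
    "tool-frame shift (units) and turn (units) from the measured pose to TCP target P, world rotation Rt"
    s=manip.read_state();q=s["tcp_rot"];Rc=R.from_quat([q[1],q[2],q[3],q[0]]).as_matrix()
    d=Rc.T@(np.array(P)-s["tcp_pos"])/.02
    w=R.from_matrix(Rc.T@Rt).as_rotvec(degrees=True)/5 if Rt is not None else None
    return d.round(2),w if w is None else w.round(2),s
def log():
    s=manip.read_state()
    with open("log.txt","a") as f: f.write(repr((list(s["joint_pos"]),list(s["tcp_pos"]),list(s["tcp_rot"])))+"\n")
E
python3 - <<'E'
from h import *
np.set_printoptions(precision=4,suppress=True)
a=np.radians(3.6);X=np.array([np.cos(a),np.sin(a),0]);Z=np.array([0,0,-1]);Rt=np.c_[X,np.cross(Z,X),Z]
d,w,s=rel([.496,.0271,.06],Rt);print(d,w,s);log();print(atz("top",[184.3,210.2],.079))
E
```

```text
[ 2.13 -5.24  6.56] [ 0.   -0.01  0.01] {'clock': 3.75, 'joint_pos': array([-0.2876, -0.268 ,  2.0887, -0.    ,  1.3201,  1.2191]), 'qd': array([ 0.5509,  0.1703,  0.0301,  0.0005, -0.2012,  0.5446]), 'effort': array([ -2.731 , -24.8582, -35.8686,   0.0064,   0.2284,  -0.4525]), 'tcp_pos': array([ 0.4601, -0.0802,  0.1912]), 'tcp_rot': array([0.0001, 0.9995, 0.0321, 0.0003]), 'wrist_force': array([0.2937, 0.0127, 0.3301]), 'moment': array([ 0.0217, -0.0305,  0.0387]), 'finger_force': 0.0, 'width': 0.051495381690980065}
[0.5141 0.2898 0.079 ]
```

{"api": "jog_arm", "payload": {"series": "0.35 -0.87 0.6 0 0 0 -0.2; 0.35 -0.87 0.6 0 0 0 -0.2; 0.35 -0.87 0.6 0 0 0 -0.2; 0.36 -0.87 0.6 0 0 0 -0.2; 0.36 -0.88 0.6 0 0 0 -0.2"}}

```text
clock: 4.17
tcp_pos: [0.4899, 0.009, 0.131]
tcp_rot: [0.0, 0.999, 0.032, 0.0]
wrist_force: [0.3, -0.3, -0.2]
width: 0.0512
finger_force: 0.0
```

{"api": "jog_arm", "payload": {"series": "0.36 -0.88 0.9 0 0 0 -0.2; 0 0 0.9 0 0 0 -0.2; 0 0 0.9 0 0 0 -0.2; 0 0 0 0 0 0 -0.2; 0 0 0 0 0 0 -0.2"}}

```text
clock: 4.58
tcp_pos: [0.4948, 0.0262, 0.0765]
tcp_rot: [-0.0, 0.999, 0.032, -0.001]
wrist_force: [-0.3, -0.2, 0.5]
width: 0.0511
finger_force: 0.0
```

```bash
python3 - <<'E'
from h import *
np.set_printoptions(precision=4,suppress=True)
log();print(rel([.496,.0271,.004])[0])
im=grab_frame("scene");c=cv2.resize(im[150:290,270:420],None,fx=4,fy=4,interpolation=cv2.INTER_CUBIC);cv2.imwrite("pics/crop3.png",c[:,:,::-1])
print([(r["xy"],r["score"]) for r in spotter.mark_of("scene","blade_eye")], proj("scene",[.556,.031,.006]))
E
```

```text
[ 0.07 -0.04  3.63]
[([240.8, 192.6], 0.95), ([424.2, 211.2], 0.7)] [[340.9113 249.1377]]
```

View pics/crop3.png

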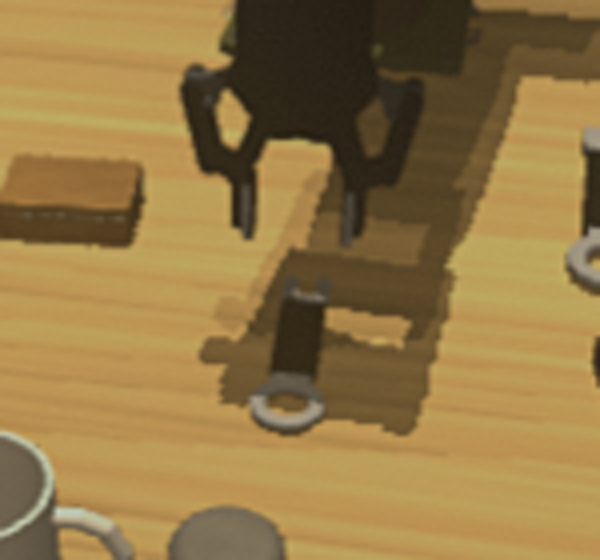

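The fingers stand square over the blade. Its eye shows at (342,251), about 2 px from where I predicted. I'll descend and grip.

{"api": "jog_arm", "payload": {"series": "0.05 0 0.8 0 0 0 -0.2; 0 0 0.8 0 0 0 -0.2; 0 0 0.8 0 0 0 -0.2; 0 0 0.8 0 0 0 -0.2; 0 0 0.4 0 0 0 -0.2", "force": 40}}

```text
clock: 5.1
tcp_pos: [0.4969, 0.0259, 0.0052]
tcp_rot: [0.0, 0.999, 0.032, 0.0]
wrist_force: [-0.6, -0.4, -0.3]
width: 0.0513
finger_force: 0.0
```

{"api": "jog_arm", "payload": {"series": "0 0 0 0 0 0 1; 0 0 0 0 0 0 1; 0 0 0 0 0 0 1; 0 0 0 0 0 0 1; 0 0 0 0 0 0 1", "force": 40}}

```text
clock: 5.52
tcp_pos: [0.4975, 0.0261, 0.0064]
tcp_rot: [0.0, 0.999, 0.032, 0.001]
wrist_force: [-0.1, 0.3, 1.1]
width: 0.0265
finger_force: 40.6
```

{"api": "jog_arm", "payload": {"series": "0 0 -0.2 0 0 0 1; 0 0 -0.4 0 0 0 1; 0 0 -0.6 0 0 0 1; 0 0 -0.8 0 0 0 1; 0 0 0 0 0 0 1"}}

```text
clock: 5.93
tcp_pos: [0.4996, 0.026, 0.0495]
tcp_rot: [0.0, 0.999, 0.032, 0.004]
wrist_force: [-0.5, 1.1, -0.4]
width: 0.0263
finger_force: 40.3
```

{"api": "jog_arm", "payload": {"series": "0 0 -1 0 0 0 1; 0 0 -1 0 0 0 1; 0 0 -1 0 0 0 1; 0 0 -1 0 0 0 1; 0 0 -1 0 0 0 1"}}

```text
clock: 6.35
tcp_pos: [0.4965, 0.0262, 0.1464]
tcp_rot: [0.0, 0.999, 0.032, 0.0]
wrist_force: [0.3, -0.8, -1.2]
width: 0.0265
finger_force: 40.3
```

{"api": "jog_arm", "payload": {"series": "0 0.98 -0.3 0 0 0 1; 0 0.98 -0.3 0 0 0 1; 0 0.98 0 0 0 0 1; 0 0.98 0 0 0 0 1; 0 0.98 0 0 0 0 1"}}

```text
clock: 6.77
tcp_pos: [0.503, -0.0725, 0.1578]
tcp_rot: [0.0, 0.999, 0.032, 0.0]
wrist_force: [0.6, 0.5, -0.5]
width: 0.0265
finger_force: 40.3
```

{"api": "jog_arm", "payload": {"series": "0 0.98 0 0 0 0 1; 0 0.98 0 0 0 0 1; 0 0.98 0 0 0 0 1; 0 0.98 0 0 0 0 1; 0 0.98 0 0 0 0 1"}}

```text
clock: 7.18
tcp_pos: [0.5091, -0.1704, 0.1574]
tcp_rot: [0.0, 0.999, 0.032, 0.0]
wrist_force: [0.1, -0.6, -0.8]
width: 0.0264
finger_force: 40.3
```

{"api": "jog_arm", "payload": {"series": "0 0.98 0 0 0 0 1; 0 0.98 0 0 0 0 1; 0 0.98 0 0 0 0 1; 0 0.5 0 0 0 0 1; 0 0 0 0 0 0 1"}}

```text
clock: 7.6
tcp_pos: [0.5136, -0.2397, 0.1575]
tcp_rot: [0.0, 1.0, 0.031, 0.0]
wrist_force: [0.0, -0.2, -1.4]
width: 0.0264
finger_force: 40.3
```

```bash
python3 - <<'E'
from h import *
np.set_printoptions(precision=4,suppress=True)
log();s=manip.read_state();print(s["joint_pos"],s["tcp_pos"])
A=cv2.resize(grab_frame("scene")[120:270,130:290],None,fx=2.5,fy=2.5,interpolation=cv2.INTER_CUBIC)
B=cv2.resize(grab_frame("top")[150:300,340:500],None,fx=2.5,fy=2.5,interpolation=cv2.INTER_CUBIC)
cv2.imwrite("pics/p4.png",np.hstack([A,B])[:,:,::-1])
for n in("scene","top"): print(n,[(np.round(r["xy"],1),r["score"]) for q in("blade_eye","blade") for r in spotter.mark_of(n,q)])
E
```

```text
[-0.5312 -0.0011  1.9087 -0.0002  1.2335  0.9777] [ 0.5136 -0.2397  0.1575]
scene [(array([420. , 212.9]), 0.89), (array([240.1, 192.2]), 0.8), (array([221.7, 188.5]), 0.7), (array([234.6, 181.2]), 0.65), (array([422.2, 202.7]), 0.57), (array([230.2, 174.9]), 0.52)]
top [(array([407.6, 182.6]), 0.83), (array([218. , 265.9]), 0.83), (array([220.1, 299.7]), 0.84), (array([407.9, 207.1]), 0.73)]
```

View pics/p4.png

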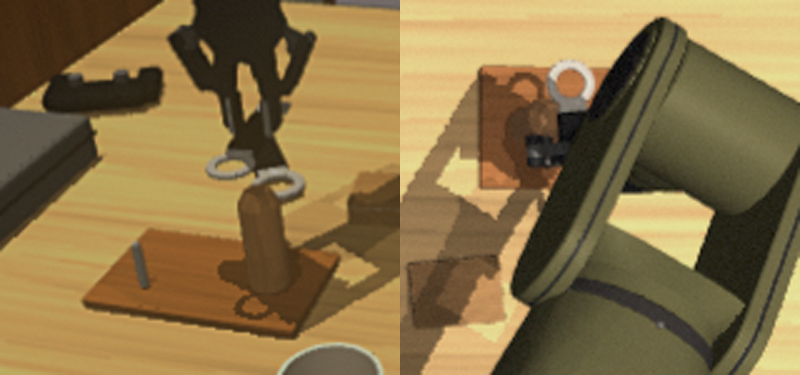

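```bash
python3 - <<'E'
from h import *
np.set_printoptions(precision=4,suppress=True)
for a in([222,187.5],[221.7,188.5],[241,193]): print(tri(a,[408,183]))
print(atz("top",[408,183],.163), atz("top",[407.7,207.1],.157))
T=np.array([.5136,-.2397,.1575]);a=.062;print("pred eye",T+[.0615*np.cos(a),.0615*np.sin(a),.0])
E
```

```text
(array([ 0.5763, -0.2356,  0.152 ]), np.float64(3.27172821444844e-05))
(array([ 0.5767, -0.2364,  0.1496]), np.float64(0.0002116530440012432))
(array([ 0.5711, -0.2168,  0.1422]), np.float64(0.04301452794292562))
[ 0.5748 -0.2327  0.163 ] [ 0.5215 -0.2329  0.157 ]
pred eye [ 0.575  -0.2359  0.1575]
```

The held eye, at top pixel (408,183) and scene pixel (222,187), triangulates to (0.576,-0.236), which matches the grip prediction. I'll shift it over the post.

{"api": "jog_arm", "payload": {"series": "-0.05 0.92 0 0 0 0 1; -0.05 0.93 0 0 0 0 1; -0.05 0.93 0 0 0 0 1; -0.05 0.93 0 0 0 0 1; -0.05 0.93 0 0 0 0 1"}}

```text
clock: 8.32
tcp_pos: [0.5148, -0.3312, 0.1574]
tcp_rot: [-0.0, 0.999, 0.033, 0.0]
wrist_force: [1.4, 0.5, -1.5]
width: 0.0265
finger_force: 40.3
```

{"api": "jog_arm", "payload": {"series": "-0.04 0.92 0 0 0 0 1; 0 0 0.8 0 0 0 1; 0 0 0.8 0 0 0 1; 0 0 0.8 0 0 0 1; 0 0 0 0 0 0 1"}}

```text
clock: 8.73
tcp_pos: [0.513, -0.3483, 0.1052]
tcp_rot: [-0.002, 0.999, 0.032, -0.003]
wrist_force: [-0.1, 0.4, -1.4]
width: 0.0262
finger_force: 40.3
```

```bash
python3 - <<'E'
from h import *
np.set_printoptions(precision=4,suppress=True)
log();s=manip.read_state();print(s["joint_pos"],s["tcp_pos"],s["tcp_rot"])
A=cv2.resize(grab_frame("scene")[160:260,130:290],None,fx=2.5,fy=2.5,interpolation=cv2.INTER_CUBIC)
B=cv2.resize(grab_frame("top")[150:250,360:520],None,fx=2.5,fy=2.5,interpolation=cv2.INTER_CUBIC)
cv2.imwrite("pics/p5.png",np.hstack([A,B])[:,:,::-1])
for n in("scene","top"): print(n,[(np.round(r["xy"],1),r["score"]) for q in("blade_eye",) for r in spotter.mark_of(n,q)])
E
```

```text
[-0.683   0.1709  1.8192  0.0001  1.1585  0.8238] [ 0.513  -0.3483  0.1052] [-0.0023  0.9995  0.032  -0.0026]
scene [(array([183.4, 199.6]), 0.77), (array([421.3, 213.2]), 0.69), (array([240.7, 191.6]), 0.56)]
top [(array([217.4, 268.7]), 0.75), (array([416.9, 269.8]), 0.62), (array([446. , 183.9]), 0.56)]
```

View pics/p5.png

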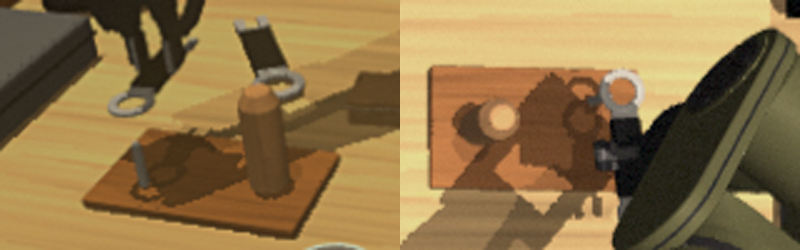

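```bash
python3 - <<'E'
from h import *
np.set_printoptions(precision=4,suppress=True)
print(tri([182.6,200.8],[448.2,186.2]),atz("top",[448.2,186.2],.105),atz("scene",[182.6,200.8],.105))
s=manip.read_state();print(s["tcp_pos"],s["tcp_rot"],s["clock"])
E
```

```text
(array([ 0.5758, -0.3434,  0.1042]), np.float64(0.0017103807758274373)) [ 0.576 -0.344  0.105] [ 0.5772 -0.3415  0.105 ]
[ 0.5157 -0.35    0.1106] [0.0006 0.9995 0.0321 0.0007] 8.9333
```

The eye is centred over the post to within about 2 mm. I'll lower it slowly.

{"api": "jog_arm", "payload": {"series": "0 0.05 0.5 0 0 0 1; 0 0 0.7 0 0 0 1; 0 0 0.7 0 0 0 1; 0 0 0.6 0 0 0 1; 0 0 0.4 0 0 0 1"}}

```text
clock: 9.35
tcp_pos: [0.5137, -0.3494, 0.0481]
tcp_rot: [-0.001, 0.999, 0.032, -0.002]
wrist_force: [0.9, -0.2, -1.9]
width: 0.0262
finger_force: 40.3
```

{"api": "jog_arm", "payload": {"series": "0 0 0.4 0 0 0 1; 0 0 0.3 0 0 0 1; 0 0 0.3 0 0 0 1; 0 0 0.1 0 0 0 1; 0 0 0 0 0 0 1"}}

```text
clock: 9.77
tcp_pos: [0.5148, -0.3503, 0.0287]
tcp_rot: [-0.0, 0.999, 0.032, -0.0]
wrist_force: [-0.2, -0.2, -1.9]
width: 0.0265
finger_force: 40.3
```

{"api": "jog_arm", "payload": {"series": "0 0 0 0 0 0 1; 0 0 0 0 0 0 1; 0 0 0 0 0 0 1; 0 0 0.1 0 0 0 1; 0 0 0 0 0 0 1"}}

```text
clock: 10.18
tcp_pos: [0.515, -0.3505, 0.0274]
tcp_rot: [0.0, 0.999, 0.032, 0.0]
wrist_force: [-0.0, -0.7, -1.3]
width: 0.0268
finger_force: 40.3
```

{"api": "jog_arm", "payload": {"series": "0 0 0.1 0 0 0 1; 0 0 0.1 0 0 0 1; 0 0 0 0 0 0 1; 0 0 0.1 0 0 0 1; 0 0 0 0 0 0 1"}}

```text
clock: 10.6
tcp_pos: [0.5148, -0.3503, 0.0209]
tcp_rot: [-0.0, 0.999, 0.032, -0.0]
wrist_force: [-0.3, 0.3, -1.7]
width: 0.0264
finger_force: 40.3
```

{"api": "jog_arm", "payload": {"series": "0 0 0.1 0 0 0 1; 0 0 0 0 0 0 1; 0 0 0 0 0 0 1; 0 0 0 0 0 0 1; 0 0 0 0 0 0 1"}}

```text
clock: 11.02
tcp_pos: [0.5151, -0.3505, 0.0194]
tcp_rot: [0.0, 0.999, 0.032, 0.0]
wrist_force: [-0.5, 0.6, -1.1]
width: 0.0265
finger_force: 40.3
```

{"api": "jog_arm", "payload": {"series": "0 0 0.05 0 0 0 1; 0 0 0 0 0 0 1; 0 0 0 0 0 0 0.3; 0 0 0 0 0 0 0.1; 0 0 0 0 0 0 -0.1"}}

```text
clock: 11.43
tcp_pos: [0.5151, -0.3505, 0.0185]
tcp_rot: [0.0, 0.999, 0.032, 0.0]
wrist_force: [-0.4, -0.7, 0.1]
width: 0.0464
finger_force: 0.0
```

{"api": "jog_arm", "payload": {"series": "0 0 0 0 0 0 -0.2; 0 0 0 0 0 0 -0.2; 0 0 -0.6 0 0 0 -0.2; 0 0 -0.8 0 0 0 -0.2; 0 0 -1 0 0 0 -0.2"}}

```text
clock: 11.85
tcp_pos: [0.5142, -0.3498, 0.0662]
tcp_rot: [-0.001, 0.999, 0.032, -0.001]
wrist_force: [0.7, -0.3, 0.4]
width: 0.0514
finger_force: 0.0
```

{"api": "jog_arm", "payload": {"series": "0 0 -1 0 0 0 -0.6; 0 0 -1 0 0 0 -1; 0 0 -1 0 0 0 -1; 0 0 -1 0 0 0 -1; 0 0 -1 0 0 0 -1"}}

```text
clock: 12.27
tcp_pos: [0.515, -0.3505, 0.1685]
tcp_rot: [0.0, 0.999, 0.032, 0.0]
wrist_force: [0.1, 0.3, 1.1]
width: 0.0851
finger_force: 0.0
```

{"api": "jog_arm", "payload": {"series": "0 -1 -1 0 0 0 -1; 0 -1 -0.4 0 0 0 -1; 0 -1 0 0 0 0 -1; 0 -1 0 0 0 0 -1; 0 -1 0 0 0 0 -1"}}

```text
clock: 12.68
tcp_pos: [0.5086, -0.2499, 0.1959]
tcp_rot: [0.0, 0.999, 0.032, 0.001]
wrist_force: [-0.5, 0.3, -0.0]
width: 0.0851
finger_force: 0.0
```

{"api": "jog_arm", "payload": {"series": "0 -1 0 0 0 0 -1; 0 -1 0 0 0 0 -1; 0 -1 0 0 0 0 -1; 0 -1 0 0 0 0 -1; 0 -1 0 0 0 0 -1"}}

```text
clock: 13.1
tcp_pos: [0.5021, -0.1499, 0.1954]
tcp_rot: [0.0, 0.999, 0.032, 0.001]
wrist_force: [0.3, 0.3, -0.4]
width: 0.0857
finger_force: 0.0
```

```bash
python3 - <<'E'
from h import *
np.set_printoptions(precision=4,suppress=True)
log();s=manip.read_state();print(s["joint_pos"],s["tcp_pos"],s["tcp_rot"])
A=cv2.resize(grab_frame("scene")[160:280,130:290],None,fx=2.5,fy=2.5,interpolation=cv2.INTER_CUBIC)
B=cv2.resize(grab_frame("top")[150:270,360:520],None,fx=2.5,fy=2.5,interpolation=cv2.INTER_CUBIC)
cv2.imwrite("pics/p6.png",np.hstack([A,B])[:,:,::-1])
print(open("log.txt").read())
E
```

```text
[-0.3926 -0.1329  1.9673  0.      1.306   1.1141] [ 0.5021 -0.1499  0.1954] [0.0002 0.9995 0.032  0.0006]
([np.float64(-0.2875944711156879), np.float64(-0.2679666902237449), np.float64(2.088693844686044), np.float64(-3.0370739446511193e-05), np.float64(1.3201192727034943), np.float64(1.2190736672083535)], [np.float64(0.46013141781667033), np.float64(-0.08021729447850764), np.float64(0.1912295988314085)], [np.float64(0.00013121487749554578), np.float64(0.9994858006995123), np.float64(0.03206235752630718), np.float64(0.00034958913853481175)])
([np.float64(-0.05551001262775317), np.float64(-0.06594166334669244), np.float64(2.1202763869795698), np.float64(-2.7567701720304482e-05), np.float64(1.0897210351931335), np.float64(1.4510873604725947)], [np.float64(0.4948247141777556), np.float64(0.02617996978171385), np.float64(0.07653926134948741)], [np.float64(-9.559304194403997e-05), np.float64(0.999483892777139), np.float64(0.03210033035424901), np.float64(-0.0012278974610631485)])
([np.float64(-0.5312197791221459), np.float64(-0.0011088744047770122), np.float64(1.9086972088882312), np.float
[... 508 characters left out ...]
(0.8238162181151135)], [np.float64(0.5129820534288405), np.float64(-0.34828294810826155), np.float64(0.10518703518491711)], [np.float64(-0.0023265042950679398), np.float64(0.9994828830761766), np.float64(0.03196189019913025), np.float64(-0.0026441237485569954)])
([np.float64(-0.392642018683848), np.float64(-0.13292402223307379), np.float64(1.967289792401161), np.float64(4.6051469923320055e-05), np.float64(1.3060087034568137), np.float64(1.1140888312539126)], [np.float64(0.5021052499318216), np.float64(-0.1499171332076352), np.float64(0.1954436874434019)], [np.float64(0.00023070739394364965), np.float64(0.9994870025981236), np.float64(0.032021245335283416), np.float64(0.0005641442143432411)])
```

View pics/p6.png

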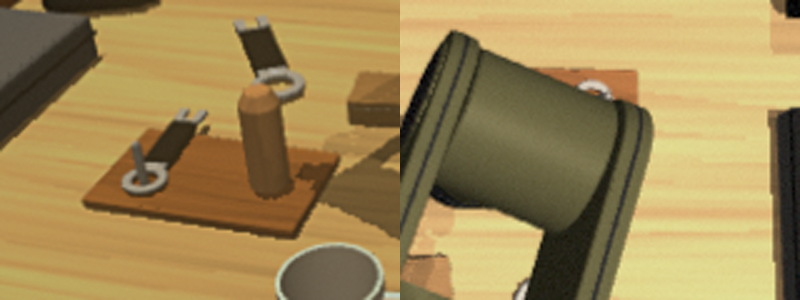

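The blade's eye is round the post (scene about (188,231)) and lies flat on the board. Next is the cup. I'll pitch the tool 35° forward, which also lets me calibrate a kinematic model to plan the inversion.

{"api": "jog_arm", "payload": {"series": "0 -0.5 0 0 1 -0.1 -1; 0 -0.5 0 0 1 -0.1 -1; 0 -0.5 0 0 1 -0.1 -1; 0 -0.5 0 0 1 -0.2 -1; 0 -0.5 0 0 1 -0.2 -1"}}

```text
clock: 13.62
tcp_pos: [0.4984, -0.1015, 0.1956]
tcp_rot: [-0.005, 0.974, 0.062, 0.219]
wrist_force: [-0.9, -0.2, -0.2]
width: 0.0856
finger_force: 0.0
```

{"api": "jog_arm", "payload": {"series": "0 -0.5 0 0 1 -0.2 -1; 0 -0.5 0 0 1 -0.1 -1; 0 -0.5 0 0 0 0 -1; 0 0 0 0 0 0 -1; 0 0 0 0 0 0 -1"}}

```text
clock: 14.03
tcp_pos: [0.4942, -0.0718, 0.1946]
tcp_rot: [-0.008, 0.951, 0.074, 0.301]
wrist_force: [0.6, -0.2, 0.6]
width: 0.0853
finger_force: 0.0
```

```bash
cat > kin.py <<'E'
from h import *
from scipy.optimize import least_squares
def fk(p,q):
    h,d,L1,L2,Lt,e,b,y0=p
    P=np.array([0,0,h]);M=R.from_euler("z",q[0])
    def mv(v): return P+M.apply(v)
    P=mv([b,d,0]);M=M*R.from_euler("y",q[1]);P=mv([0,0,L1]);M=M*R.from_euler("y",q[2]);P=mv([e,0,L2])
    M=M*R.from_euler("z",q[3]);M=M*R.from_euler("y",q[4]);P=mv([0,0,Lt]);M=M*R.from_euler("z",q[5]+y0)
    return P,M
def data():
    D=[eval(l,{"np":np}) for l in open("log.txt")]
    D.append(([-1.197,.124,1.65,0,1.367,-.083],[.287,-.583,.231],[0,.974,.226,0]))
    return D
def fit():
    D=data()
    def f(p):
        o=[]
        for q,t,r in D:
            P,M=fk(p,q);o+=list((P-t)*1000)+list((M.inv()*R.from_quat([r[1],r[2],r[3],r[0]])).as_rotvec()*300)
        return o
    best=min((least_squares(f,[.3,.05,.4,.4,.2,0,0,y]) for y in(0,1.57,3.14,-1.57)),key=lambda s:s.cost)
    return best.x,np.array(best.fun)
LO=np.array([-2.61,-1.02,.03,-1.35,.32,-2.91]);HI=np.array([2.61,2.33,2.71,4.49,2.68,2.91])
def ik(p,P,Rt,q0):
    def f(q):
        a,M=fk(p,q);return np.r_[(a-P)*100,(M.inv()*R.from_matrix(Rt)).as_rotvec()*10]
    s=least_squares(f,np.clip(q0,LO+.01,HI-.01),bounds=(LO,HI));return s.x,np.abs(s.fun).max()
def tool(tilt,yaw):
    "tool z tilted forward from down by tilt deg toward yaw deg; x in the tilt plane, y level"
    a,b=np.radians([tilt,yaw]);f=np.array([np.cos(b),np.sin(b),0]);z=np.sin(a)*f+[0,0,-np.cos(a)];y=np.cross([0,0,-1],f);return np.c_[np.cross(y,z),y,z]
E
python3 - <<'E'
from kin import *
np.set_printoptions(precision=4,suppress=True)
log();p,e=fit();print(p,np.abs(e).max(),np.abs(e.reshape(-1,6)).max(1));np.save("p.npy",p)
s=manip.read_state();print(s["joint_pos"],s["tcp_pos"],s["tcp_rot"])
c=np.array([np.cos(np.radians(20))*np.cos(np.radians(8.5)),np.cos(np.radians(20))*np.sin(np.radians(8.5)),-np.sin(np.radians(20))])
O=np.array([.514,.29,.079])
for al in(25,30,35,40,45):
    Rt=tool(70-al,8.5);t=Rt[:,2];G=O+.033*c+.022*t
    q,r=ik(p,G,Rt,s["joint_pos"]);q1,r1=ik(p,G-.09*t,Rt,q);print("start",al,q,round(r,3),round(r1,3),G)
    for az in(-60,-40,-20,0,20):
        Re=tool(-al,az);T=np.array([.548,-.2264,.124-.033])+.022*Re[:,2]
        q2,r2=ik(p,T,Re,[-.5,.2,1.7,0,2.2,1]);q3,r3=ik(p,T+[0,0,.11],Re,q2);print("  end",az,q2,round(r2,3),round(r3,3))
E
```

```text
[0.2222 0.0537 0.4516 0.612  0.2751 0.0413 0.0006 1.5709] 0.4959126461334118 [0.1102 0.1684 0.1488 0.1642 0.1405 0.0632 0.4959]
[-0.4105 -0.5642  2.3724  0.3947  0.8248  0.8107] [ 0.4942 -0.0718  0.1946] [-0.0078  0.9507  0.0739  0.3011]
start 25 [ 0.5238  0.0304  2.234  -1.0851  0.32    2.91  ] 0.255 0.0 [0.5601 0.2969 0.0522]
  end -60 [-0.5667  0.3572  1.7044  0.1976  1.474   1.9927] 0.0 0.0
  end -40 [-0.5155  0.3856  1.6671  0.0769  1.519   1.7326] 0.0 0.0
  end -20 [-0.4621  0.3936  1.6565 -0.0477  1.5255  1.4703] 0.0 0.0
  end 0 [-0.4104  0.3805  1.6738 -0.1699  1.4925  1.2085] 0.0 0.0
  end 20 [-0.3643  0.3473  1.7173 -0.2834  1.4221  0.9487] 0.0 0.0
start 30 [ 0.4994  0.0254  2.2145 -0.7733  0.322   2.5912] 0.0 0.0 [0.5587 0.2967 0.0509]
  end -60 [-0.5797  0.4013  1.6658  0.2273  1.551   1.9783] 0.0 0.0
  end -40 [-0.5205  0.4337  1.6218  0.0885  1.6026  1.7278] 0.0 0.0
  end -20 [-0.459   0.4428  1.6094 -0.0549  1.6103  1.4732] 0.0 0.0
  end 0 [-0.3994  0.4279  1.6298 -0.1957  1.5727  1.2199] 0.0 0.0
  end 20 [-0.3457  0.39    1.6808 -0.3269  1.4926  0.972 ] 0.0 0.0
start 
[... 574 characters left out ...]
 0.0
  end -40 [-0.529   0.5297  1.5359  0.1105  1.7659  1.7223] 0.0 0.0
  end -20 [-0.4537  0.5408  1.52   -0.0687  1.7758  1.4764] 0.0 0.0
  end 0 [-0.3805  0.5227  1.5461 -0.2442  1.7299  1.2339] 0.0 0.0
  end 20 [-0.3135  0.4769  1.6111 -0.4073  1.6326  1.0053] 0.0 0.0
start 45 [ 0.4624  0.07    2.0923 -0.2423  0.5753  2.0615] 0.0 0.0 [0.5539 0.296  0.0478]
  end -60 [-0.6115  0.5351  1.5571  0.3097  1.7759  1.9537] 0.0 0.0
  end -40 [-0.5326  0.5771  1.4956  0.1214  1.8454  1.7213] 0.0 0.0
  end -20 [-0.4515  0.5889  1.4781 -0.0755  1.8565  1.4768] 0.0 0.0
  end 0 [-0.3725  0.5695  1.5068 -0.2679  1.8068  1.237 ] 0.0 0.0
  end 20 [-0.2998  0.5205  1.5782 -0.4456  1.7016  1.0162] 0.0 0.0
```

The kinematic model fits to 0.5 mm. A grasp with the tool at 40° to the cup's axis is reachable at both ends: tool tilt goes from +30° at the tray to -40° at the peg. I'll work out the rows.

```bash
cat >> kin.py <<'E'
from scipy.spatial.transform import Slerp
def rows(P1,R1,n,g,start=None):
    "n equal rows from start pose (default measured) to target"
    if start is None:
        s=manip.read_state();q=s["tcp_rot"];P0=s["tcp_pos"];R0=R.from_quat([q[1],q[2],q[3],q[0]])
    else: P0=start[0];R0=R.from_matrix(start[1])
    sl=Slerp([0,1],R.concatenate([R0,R.from_matrix(R1)]));M=R0;P=np.array(P0,float);out=[]
    for k in range(1,n+1):
        N=sl(k/n);T=P0+(np.array(P1)-P0)*k/n
        d=np.round(M.inv().apply(T-P)/.02,2);w=np.round((M.inv()*N).as_rotvec(degrees=True)/5,2)
        out.append(" ".join("%g"%(v+0) for v in[*d,*w,g]))
        P=P+M.apply(d*.02);M=M*R.from_rotvec(w*5,degrees=True)
    for i in range(0,n,5): print("; ".join(out[i:i+5]))
c=np.array([np.cos(np.radians(20))*np.cos(np.radians(8.5)),np.cos(np.radians(20))*np.sin(np.radians(8.5)),-np.sin(np.radians(20))])
O=np.array([.514,.29,.079]);RG=tool(30,8.5);G=O+.033*c+.022*RG[:,2]
E
python3 - <<'E'
from kin import *
rows(G-.09*RG[:,2],RG,20,-1)
E
```

```text
0.06 -0.89 0.22 0.02 -0.05 0.01 -1; 0.06 -0.89 0.21 0.01 -0.05 0.01 -1; 0.06 -0.9 0.22 0.02 -0.05 0 -1; 0.06 -0.89 0.22 0.01 -0.05 0.01 -1; 0.06 -0.89 0.22 0.02 -0.05 0.01 -1
0.06 -0.89 0.23 0.01 -0.05 0.01 -1; 0.06 -0.89 0.22 0.02 -0.05 0.01 -1; 0.06 -0.89 0.22 0.01 -0.05 0 -1; 0.06 -0.89 0.22 0.02 -0.05 0.01 -1; 0.07 -0.89 0.23 0.01 -0.05 0.01 -1
0.06 -0.89 0.23 0.02 -0.05 0.01 -1; 0.06 -0.89 0.22 0.01 -0.05 0.01 -1; 0.07 -0.89 0.23 0.02 -0.05 0 -1; 0.06 -0.89 0.23 0.01 -0.05 0.01 -1; 0.06 -0.89 0.23 0.02 -0.05 0.01 -1
0.07 -0.89 0.23 0.01 -0.05 0.01 -1; 0.06 -0.89 0.23 0.02 -0.05 0 -1; 0.07 -0.88 0.23 0.01 -0.05 0.01 -1; 0.07 -0.89 0.23 0.02 -0.05 0.01 -1; 0.06 -0.89 0.24 0.01 -0.05 0.01 -1
```

{"api": "jog_arm", "payload": {"series": "0.06 -0.9 0.2 0 -0.05 0 -1; 0.06 -0.9 0.2 0 -0.05 0 -1; 0.06 -0.9 0.2 0 -0.05 0 -1; 0.06 -0.9 0.2 0 -0.05 0 -1; 0.06 -0.9 0.2 0 -0.05 0 -1"}}

```text
clock: 14.45
tcp_pos: [0.4983, 0.0197, 0.1793]
tcp_rot: [-0.007, 0.954, 0.073, 0.291]
wrist_force: [1.0, -0.8, -0.5]
width: 0.0854
finger_force: 0.0
```

{"api": "jog_arm", "payload": {"series": "0.06 -0.9 0.2 0 -0.05 0 -1; 0.06 -0.9 0.2 0 -0.05 0 -1; 0.06 -0.9 0.2 0 -0.05 0 -1; 0.06 -0.9 0.2 0 -0.05 0 -1; 0.06 -0.9 0.2 0 -0.05 0 -1"}}

```text
clock: 14.87
tcp_pos: [0.5013, 0.1112, 0.1632]
tcp_rot: [-0.007, 0.957, 0.074, 0.28]
wrist_force: [0.4, -0.3, -0.0]
width: 0.0855
finger_force: 0.0
```

{"api": "jog_arm", "payload": {"series": "0.06 -0.9 0.2 0 -0.05 0 -1; 0.06 -0.9 0.2 0 -0.05 0 -1; 0.06 -0.9 0.2 0 -0.05 0 -1; 0.06 -0.9 0.2 0 -0.05 0 -1; 0.06 -0.9 0.2 0 -0.05 0 -1"}}

```text
clock: 15.28
tcp_pos: [0.5039, 0.2025, 0.1466]
tcp_rot: [-0.006, 0.96, 0.074, 0.27]
wrist_force: [0.2, 0.6, 0.4]
width: 0.0852
finger_force: 0.0
```

{"api": "jog_arm", "payload": {"series": "0.06 -0.9 0.2 0 -0.05 0 -1; 0.06 -0.9 0.2 0 -0.05 0 -1; 0.06 -0.8 0.2 0 -0.05 0 -1; 0.06 -0.7 0.2 0 -0.05 0 -1; 0.06 0 0.2 0 -0.05 0 -1"}}

```text
clock: 15.7
tcp_pos: [0.5095, 0.2708, 0.1305]
tcp_rot: [-0.006, 0.963, 0.075, 0.259]
wrist_force: [-0.1, 0.4, 0.4]
width: 0.0856
finger_force: 0.0
```

{"api": "jog_arm", "payload": {"series": "0 0 0 0 0 0 -1; 0 0 0 0 0 0 -1; 0 0 0 0 0 0 -1"}}

```text
clock: 15.95
tcp_pos: [0.5086, 0.2679, 0.1298]
tcp_rot: [-0.005, 0.963, 0.073, 0.259]
wrist_force: [1.0, 0.6, 1.1]
width: 0.0858
finger_force: 0.0
```

```bash
python3 - <<'E'
from kin import *
np.set_printoptions(precision=4,suppress=True)
log();print(manip.read_state()["joint_pos"]);rows(G-.09*RG[:,2],RG,1,-1);rows(G,RG,5,-1)
A=cv2.resize(grab_frame("scene")[160:310,390:540],None,fx=2.6,fy=2.6,interpolation=cv2.INTER_CUBIC)
B=cv2.resize(grab_frame("top")[130:280,130:280],None,fx=2.6,fy=2.6,interpolation=cv2.INTER_CUBIC)
cv2.imwrite("pics/p7.png",np.hstack([A,B])[:,:,::-1])
E
```

```text
[ 0.4819 -0.2006  2.2088 -0.3099  0.666   2.0996]
0.17 -1.06 0.25 0.3 0.01 0.12 -1
0.04 -0.24 0.95 0.06 0 0.02 -1; 0.03 -0.23 0.95 0.06 0 0.03 -1; 0.04 -0.22 0.95 0.06 0.01 0.02 -1; 0.03 -0.22 0.96 0.06 0 0.03 -1; 0.03 -0.22 0.95 0.06 0 0.02 -1
```

View pics/p7.png

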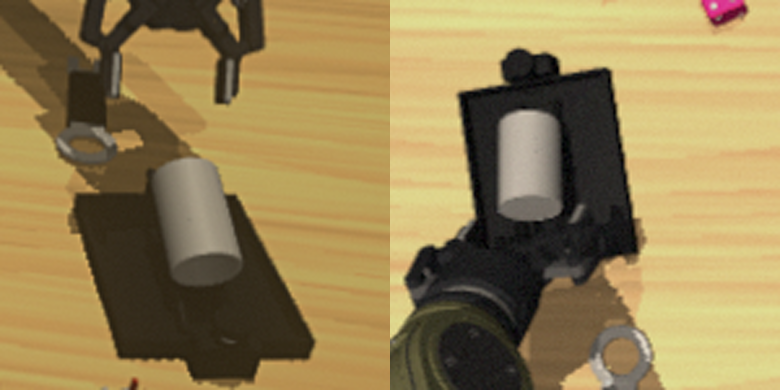

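The fingers stand about 22 mm short in y of the cup, so I'll correct that first and then advance along the tool axis.

{"api": "jog_arm", "payload": {"series": "0.1 -0.5 0.1 0.1 0 0.06 -1; 0.07 -0.55 0.1 0.2 0 0.06 -1; 0 0 0 0 0 0 -1; 0 0 0 0 0 0 -1"}}

```text
clock: 16.38
tcp_pos: [0.51, 0.2906, 0.1274]
tcp_rot: [-0.019, 0.963, 0.073, 0.258]
wrist_force: [0.1, 0.0, 0.9]
width: 0.0847
finger_force: 0.0
```

```bash
python3 - <<'E'
from kin import *
np.set_printoptions(precision=4,suppress=True)
rows(G,RG,1,-1)
E
```

```text
0.02 0.07 4.56 -0.01 0.01 0.02 -1
```

{"api": "jog_arm", "payload": {"series": "0 0.05 0.9 0 0 0 -1; 0 0 0.9 0 0 0 -1; 0 0 0.9 0 0 0 -1; 0 0 0.8 0 0 0 -1; 0 0 0.6 0 0 0 -1"}}

```text
clock: 16.8
tcp_pos: [0.5505, 0.295, 0.0548]
tcp_rot: [-0.019, 0.964, 0.072, 0.257]
wrist_force: [-0.3, -0.4, 0.1]
width: 0.0856
finger_force: 0.0
```

{"api": "jog_arm", "payload": {"series": "0 0 0.4 0 0 0 -1; 0 0 0 0 0 0 -0.8; 0 0 0 0 0 0 -0.6; 0 0 0 0 0 0 -0.4; 0 0 0 0 0 0 -0.3", "force": 70}}

```text
clock: 17.22
tcp_pos: [0.5553, 0.297, 0.0513]
tcp_rot: [-0.02, 0.963, 0.072, 0.259]
wrist_force: [0.3, 2.4, -1.4]
width: 0.0557
finger_force: 36.2
```

{"api": "jog_arm", "payload": {"series": "0 0 0 0 0 0 1; 0 0 0 0 0 0 1; 0 0 0 0 0 0 1; 0 0 0 0 0 0 1; 0 0 0 0 0 0 1", "force": 70}}

```text
clock: 17.63
tcp_pos: [0.5554, 0.2969, 0.0513]
tcp_rot: [-0.02, 0.963, 0.072, 0.259]
wrist_force: [-2.9, 5.4, 6.7]
width: 0.0551
finger_force: 73.9
```

{"api": "jog_arm", "payload": {"series": "0.1 0 -0.17 0 0 0 1; 0.25 0 -0.43 0 0 0 1; 0.5 0 -0.87 0 0 0 1; 0.5 0 -0.87 0 0 0 1; 0.5 0 -0.87 0 0 0 1"}}

```text
clock: 18.05
tcp_pos: [0.5532, 0.2945, 0.1227]
tcp_rot: [-0.018, 0.964, 0.072, 0.256]
wrist_force: [-0.5, 0.2, -1.5]
width: 0.0552
finger_force: 74.2
```

{"api": "jog_arm", "payload": {"series": "0.5 0 -0.87 0 0 0 1; 0.5 0 -0.87 0 0 0 1; 0.5 0 -0.87 0 0 0 1; 0.5 0 -0.87 0 0 0 1; 0.5 0 -0.87 0 0 0 1"}}

```text
clock: 18.47
tcp_pos: [0.5533, 0.2946, 0.2236]
tcp_rot: [-0.018, 0.964, 0.072, 0.256]
wrist_force: [-0.1, 0.6, -2.7]
width: 0.0551
finger_force: 74.2
```

```bash
python3 - <<'E'
from kin import *
np.set_printoptions(precision=4,suppress=True)
log();p,e=fit();np.save("p.npy",p);print(p,np.abs(e).max())
s=manip.read_state();print(s["joint_pos"],s["tcp_pos"],s["width"],s["finger_force"],s["wrist_force"])
# path: hover over peg with cup inverted
RE=tool(-40,8.5);T=np.array([.548,-.2264,.091])+.022*RE[:,2]
q=s["joint_pos"];P0=s["tcp_pos"];qq=s["tcp_rot"]
sl=Slerp([0,1],R.concatenate([R.from_quat([qq[1],qq[2],qq[3],qq[0]]),R.from_matrix(RE)]))
H=T+[0,0,.13]
for k in range(1,7):
    q2,r=ik(p,P0+(H-P0)*k/6,sl(k/6).as_matrix(),q);print(q2,round(r,3));q=q2
rows(H,RE,30,1)
E
```

```text
[0.2226 0.0537 0.4518 0.6122 0.2754 0.0416 0.0005 1.5709] 0.5067972756220285
[ 0.4741 -0.182   2.0244 -0.2214  0.8158  2.008 ] [0.5533 0.2946 0.2236] 0.055109968841829914 74.24346270505339 [-0.1024  0.601  -2.7139]
[ 0.2904 -0.1871  1.9953 -0.053   1.0209  1.7326] 0.0
[ 0.1193 -0.1357  1.9355  0.0024  1.2285  1.5404] 0.0
[-0.0295 -0.0413  1.8519 -0.0168  1.4189  1.3957] 0.0
[-0.1548  0.0819  1.7506 -0.0867  1.5887  1.278 ] 0.0
[-0.2601  0.2228  1.6355 -0.193   1.7402  1.1738] 0.0
[-0.3508  0.3745  1.5091 -0.3285  1.8768  1.0728] 0.0
-0.16 0.86 -0.05 0 -0.46 0 1; -0.15 0.85 -0.04 0 -0.47 0 1; -0.17 0.86 -0.04 0 -0.46 0 1; -0.16 0.86 -0.03 0 -0.47 0 1; -0.16 0.86 -0.03 0 -0.46 0 1
-0.16 0.85 -0.02 0 -0.47 0 1; -0.17 0.86 -0.01 0 -0.46 0 1; -0.16 0.86 0 0.01 -0.47 0 1; -0.17 0.86 0 0 -0.46 0 1; -0.16 0.85 0.01 0 -0.47 0 1
-0.16 0.86 0.01 0 -0.46 0 1; -0.17 0.86 0.02 0 -0.47 0 1; -0.16 0.86 0.03 0 -0.46 0 1; -0.16 0.85 0.03 0 -0.47 0 1; -0.16 0.86 0.05 0 -0.46 0 1
-0.16 0.86 0.04 0 -0.47 0 1; -0.15 0.86 0.06 0 -0.46 0 1; -0.15 0.85 0.06 0 -0.47 0 1; -0.16 0.86 0.06 0 -0.46 0 1; -0.14 0.86 0.07 0 -0.47 0 1
-0.15 0.86 0.08 0 -0.46 0 1; -0.14 0.85 0.09 0.01 -0.47 0 1; -0.14 0.86 0.09 0 -0.46 0 1; -0.13 0.86 0.09 0 -0.47 0 1; -0.13 0.86 0.1 0 -0.46 0 1
-0.13 0.85 0.1 0 -0.47 0 1; -0.12 0.86 0.11 0 -0.46 0 1; -0.12 0.86 0.12 0 -0.47 0 1; -0.11 0.86 0.12 0 -0.46 0 1; -0.11 0.85 0.12 0 -0.47 0 1
```

The cup is lifted: the opening is 55 mm and the wrist carries about 2.7 N. I'll carry it over and tilt it as planned.

{"api": "jog_arm", "payload": {"series": "-0.16 0.86 -0.05 0 -0.46 0 1; -0.16 0.86 -0.04 0 -0.46 0 1; -0.16 0.86 -0.04 0 -0.46 0 1; -0.16 0.86 -0.03 0 -0.47 0 1; -0.16 0.86 -0.03 0 -0.46 0 1"}}

```text
clock: 18.88
tcp_pos: [0.55, 0.2068, 0.2195]
tcp_rot: [-0.011, 0.985, 0.074, 0.157]
wrist_force: [0.2, 0.5, -2.0]
width: 0.0556
finger_force: 74.2
```

{"api": "jog_arm", "payload": {"series": "-0.16 0.86 -0.02 0 -0.47 0 1; -0.16 0.86 -0.01 0 -0.46 0 1; -0.16 0.86 0 0 -0.47 0 1; -0.16 0.86 0 0 -0.46 0 1; -0.16 0.86 0.01 0 -0.47 0 1"}}

```text
clock: 19.3
tcp_pos: [0.5473, 0.1195, 0.2164]
tcp_rot: [-0.004, 0.996, 0.074, 0.056]
wrist_force: [0.7, 0.2, -1.9]
width: 0.0553
finger_force: 74.2
```

{"api": "jog_arm", "payload": {"series": "-0.16 0.86 0.01 0 -0.46 0 1; -0.16 0.86 0.02 0 -0.47 0 1; -0.16 0.86 0.03 0 -0.46 0 1; -0.16 0.86 0.03 0 -0.47 0 1; -0.16 0.86 0.04 0 -0.46 0 1"}}

```text
clock: 19.72
tcp_pos: [0.5445, 0.0323, 0.2134]
tcp_rot: [0.003, 0.996, 0.075, -0.044]
wrist_force: [-0.4, -0.3, -1.6]
width: 0.0552
finger_force: 74.2
```

{"api": "jog_arm", "payload": {"series": "-0.16 0.86 0.05 0 -0.47 0 1; -0.15 0.86 0.06 0 -0.46 0 1; -0.15 0.86 0.06 0 -0.47 0 1; -0.15 0.86 0.06 0 -0.46 0 1; -0.15 0.86 0.07 0 -0.47 0 1"}}

```text
clock: 20.13
tcp_pos: [0.5416, -0.055, 0.2101]
tcp_rot: [0.01, 0.987, 0.074, -0.145]
wrist_force: [0.3, -0.4, -2.1]
width: 0.0556
finger_force: 74.2
```

{"api": "jog_arm", "payload": {"series": "-0.15 0.86 0.08 0 -0.46 0 1; -0.14 0.86 0.09 0 -0.47 0 1; -0.14 0.86 0.09 0 -0.46 0 1; -0.13 0.86 0.09 0 -0.47 0 1; -0.13 0.86 0.1 0 -0.46 0 1"}}

```text
clock: 20.55
tcp_pos: [0.5386, -0.1423, 0.2068]
tcp_rot: [0.018, 0.967, 0.072, -0.244]
wrist_force: [0.1, 1.4, -2.2]
width: 0.0555
finger_force: 74.2
```

{"api": "jog_arm", "payload": {"series": "-0.13 0.86 0.1 0 -0.47 0 1; -0.12 0.86 0.11 0 -0.46 0 1; -0.12 0.8 0.12 0 -0.47 0 1; 0 0 0 0 0 0 1; 0 0 0 0 0 0 1"}}

```text
clock: 20.97
tcp_pos: [0.5367, -0.1929, 0.2041]
tcp_rot: [0.021, 0.951, 0.071, -0.302]
wrist_force: [0.2, -0.9, -1.2]
width: 0.0554
finger_force: 74.3
```

```bash
cat >> kin.py <<'E'
RE=tool(-40,8.5);T=np.array([.548,-.2264,.091])+.022*RE[:,2]
E
python3 - <<'E'
from kin import *
np.set_printoptions(precision=4,suppress=True)
log();rows(T+[0,0,.13],RE,2,1);print(manip.read_state()["tcp_pos"],manip.read_state()["width"])
A=cv2.resize(grab_frame("scene")[90:270,150:310],None,fx=2.5,fy=2.5,interpolation=cv2.INTER_CUBIC)
B=cv2.resize(grab_frame("top")[120:300,340:500],None,fx=2.5,fy=2.5,interpolation=cv2.INTER_CUBIC)
cv2.imwrite("pics/p8.png",np.hstack([A,B])[:,:,::-1])
for n in("scene","top"): print(n,[(q,np.round(r["xy"],1),r["score"]) for q in("cup","cup_mouth") for r in spotter.mark_of(n,q)[:2]])
E
```

```text
-0.16 0.87 0.11 -0.01 -0.48 0 1; -0.16 0.87 0.12 -0.01 -0.48 0.01 1
[ 0.5367 -0.1929  0.2041] 0.05536904672782907
scene [('cup', array([242.1, 144.4]), 0.77), ('cup_mouth', array([244. , 181.1]), 0.87)]
top []
```

View pics/p8.png

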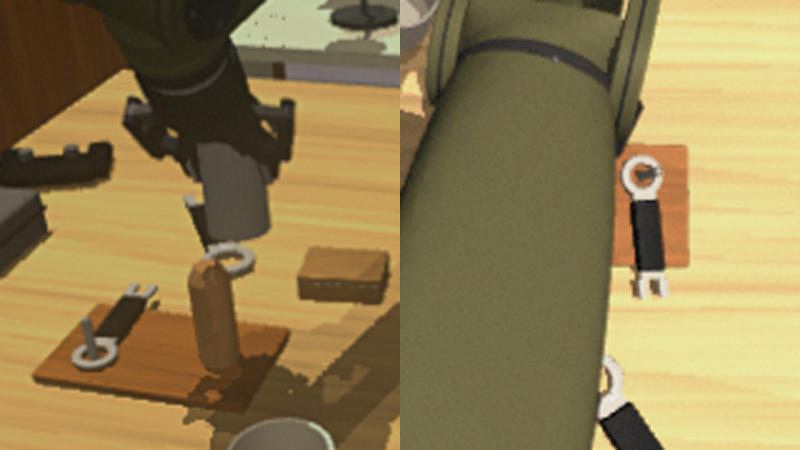

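The cup hangs mouth down with the peg clear below it, and the blade still rests on the post. I'll take the last two rows, then compare the predicted mouth position with the picture.

{"api": "jog_arm", "payload": {"series": "-0.16 0.87 0.11 0 -0.48 0 1; -0.16 0.87 0.12 0 -0.48 0 1; 0 0 0 0 0 0 1; 0 0 0 0 0 0 1; 0 0 0 0 0 0 1"}}

```text
clock: 21.68
tcp_pos: [0.5349, -0.2276, 0.2053]
tcp_rot: [0.025, 0.937, 0.07, -0.34]
wrist_force: [-0.5, 0.8, -2.0]
width: 0.055
finger_force: 74.4
```

```bash
python3 - <<'E'
from kin import *
np.set_printoptions(precision=4,suppress=True)
s=manip.read_state();q=s["tcp_rot"];Rc=R.from_quat([q[1],q[2],q[3],q[0]])
Rg=R.from_quat([.963,.072,.259,-.02]);t0=np.array([.5554,.2969,.0513])
o=s["tcp_pos"]+Rc.apply(Rg.inv().apply(O-t0));ax=Rc.apply(Rg.inv().apply(c))
print("tcp",s["tcp_pos"],"cup",o,"axis",ax,"mouth",o+.09*ax,"over peg by",o[:2]-[.548,-.2264])
grab_frame("scene")
print(proj("scene",[o,o+.09*ax,[.548,-.2264,.118]]))
print([(k,np.round(r["xy"],1),round(r["score"],2)) for k in("cup","cup_mouth","peg_tip") for r in spotter.mark_of("scene",k)[:2]])
tr=[r for r in spotter.trace("scene","cup")][0];print(tr["extent"])
m=tr["pixels"];
for y in range(int(tr["extent"][1])+1,int(tr["extent"][3])-1,5):
    x=np.nonzero(m[y])[0];print(y,x.min(),x.max(),end="; ")
# predicted silhouette
a=np.linspace(0,2*np.pi,60);u=np.cross(ax,[1,0,0]);u/=np.linalg.norm(u);v=np.cross(ax,u)
ring=lambda z:[o+z*ax+.028*(np.cos(t)*u+np.sin(t)*v) for t in a]
pr=proj("scene",ring(0)+ring(.09));h=cv2.convexHull(pr.astype(np.float32));mm=np.zeros((400,640),np.uint8);cv2.fillConvexPoly(mm,np.round(h).astype(int),1)
print("\npred",pr.min(0),pr.max(0))
for y in range(int(tr["extent"][1])+1,int(tr["extent"][3])-1,5):
    x=np.nonzero(mm[y])[0]
    if len(x):print(y,x.min(),x.max(),end="; ")
E
```

```text
tcp [ 0.5349 -0.2276  0.2053] cup [ 0.5465 -0.2265  0.2542] axis [ 0.0007 -0.0012 -1.    ] mouth [ 0.5466 -0.2266  0.1642] over peg by [-0.0015 -0.0001]
[[225.3991 139.6523]
 [230.5043 176.8287]
 [232.8191 194.7714]]
[('cup', array([227.8, 143.5]), 0.9), ('cup_mouth', array([231.5, 178.2]), 0.93), ('cup_mouth', array([229.3, 144.7]), 0.65), ('peg_tip', array([234.3, 192.2]), 0.66)]
[218.4, 152.0, 243.1, 185.7]
153 215 236; 158 216 240; 163 217 243; 168 218 243; 173 218 243; 178 219 243; 183 222 234; 
pred [212.0346 134.7639] [243.0345 182.8003]
153 214 241; 158 215 241; 163 215 242; 168 216 242; 173 217 243; 178 218 242; 183 224 231;
```

The prediction and the picture agree within 1–2 px: mouth (231.5,178) against (230.5,177), and the peg tip shows the same bias. The cup is therefore centred, and I'll lower it in small steps while watching the wrist force.

{"api": "jog_arm", "payload": {"series": "0.38 0 0.33 0 0 0 1; 0.32 0 0.38 0 0 0 1; 0.32 0 0.38 0 0 0 1; 0.32 0 0.38 0 0 0 1; 0.32 0 0.38 0 0 0 1"}}

```text
clock: 22.35
tcp_pos: [0.5361, -0.2277, 0.1536]
tcp_rot: [0.025, 0.937, 0.07, -0.341]
wrist_force: [0.8, -0.3, -2.3]
width: 0.0552
finger_force: 74.4
```

{"api": "jog_arm", "payload": {"series": "0.32 0 0.38 0 0 0 1; 0.32 0 0.38 0 0 0 1; 0 0 0 0 0 0 1; 0 0 0 0 0 0 1; 0 0 0 0 0 0 1"}}

```text
clock: 22.77
tcp_pos: [0.5369, -0.228, 0.136]
tcp_rot: [0.026, 0.937, 0.07, -0.34]
wrist_force: [0.5, 0.5, -1.9]
width: 0.0551
finger_force: 74.4
```

{"api": "jog_arm", "payload": {"series": "0.32 0 0.38 0 0 0 1; 0.32 0 0.38 0 0 0 1; 0.32 0 0.38 0 0 0 1; 0.32 0 0.38 0 0 0 1; 0 0 0 0 0 0 1"}}

```text
clock: 23.18
tcp_pos: [0.5352, -0.2272, 0.0926]
tcp_rot: [0.024, 0.937, 0.071, -0.342]
wrist_force: [0.0, -0.3, -2.7]
width: 0.0553
finger_force: 74.4
```

{"api": "jog_arm", "payload": {"series": "0.19 0 0.23 0 0 0 1; 0.13 0 0.15 0 0 0 1; 0 0 0 0 0 0 1; 0 0 0 0 0 0 1; 0 0 0 0 0 0 1"}}

```text
clock: 23.6
tcp_pos: [0.5371, -0.228, 0.0864]
tcp_rot: [0.026, 0.937, 0.07, -0.34]
wrist_force: [0.3, -0.2, -2.7]
width: 0.0553
finger_force: 74.4
```

{"api": "jog_arm", "payload": {"series": "0.06 0 0.08 0 0 0 1; 0.06 0 0.08 0 0 0 1; 0 0 0 0 0 0 1; 0 0 0 0 0 0 1; 0 0 0 0 0 0 1"}}

```text
clock: 24.02
tcp_pos: [0.5366, -0.2279, 0.082]
tcp_rot: [0.026, 0.937, 0.07, -0.34]
wrist_force: [-0.2, 0.4, -1.8]
width: 0.0553
finger_force: 74.4
```

{"api": "jog_arm", "payload": {"series": "0.06 0 0.08 0 0 0 1; 0.06 0 0.08 0 0 0 1; 0 0 0 0 0 0 1; 0 0 0 0 0 0 1; 0 0 0 0 0 0 1"}}

```text
clock: 24.43
tcp_pos: [0.5367, -0.2281, 0.079]
tcp_rot: [0.026, 0.937, 0.07, -0.34]
wrist_force: [0.7, 0.4, 5.2]
width: 0.0553
finger_force: 74.7
```

{"api": "jog_arm", "payload": {"series": "0.06 0 0.08 0 0 0 1; 0 0 0 0 0 0 1; 0 0 0 0 0 0 1; 0 0 0 0 0 0 1"}}

```text
clock: 24.77
tcp_pos: [0.5367, -0.2281, 0.0789]
tcp_rot: [0.026, 0.937, 0.07, -0.341]
wrist_force: [-1.7, 3.4, 12.6]
width: 0.0552
finger_force: 74.8
```

Contact came 4 mm above the planned height with a nearly vertical force, so the floor is resting on the peg top. I'll ease off, let go and back out.

{"api": "jog_arm", "payload": {"series": "-0.06 0 -0.08 0 0 0 1; 0 0 0 0 0 0 1; 0 0 0 0 0 0 -0.35; 0 0 0 0 0 0 -0.45; 0 0 0 0 0 0 -0.6", "force": 20}}

```text
clock: 25.18
tcp_pos: [0.5361, -0.2278, 0.0771]
tcp_rot: [0.025, 0.937, 0.07, -0.341]
wrist_force: [-0.4, -0.2, 1.0]
width: 0.068
finger_force: 0.0
```

{"api": "jog_arm", "payload": {"series": "0 0 0 0 0 0 -1; 0 0 0 0 0 0 -1; 0 0 0 0 0 0 -1; 0 0 0 0 0 0 -1"}}

```text
clock: 25.52
tcp_pos: [0.5364, -0.2279, 0.0778]
tcp_rot: [0.026, 0.937, 0.07, -0.34]
wrist_force: [-0.3, -0.1, 0.9]
width: 0.0854
finger_force: 0.0
```

```bash
python3 - <<'E'
from kin import *
np.set_printoptions(precision=4,suppress=True)
s=manip.read_state();print(s["tcp_pos"],s["width"],s["wrist_force"],s["joint_pos"])
grab_frame("scene")
print([(k,np.round(r["xy"],1),round(r["score"],2)) for k in("cup","cup_mouth") for r in spotter.mark_of("scene",k)[:2]],proj("scene",[[.548,-.2264,.124],[.548,-.2264,.034]]))
Rc=RE;print(ik(np.load("p.npy"),s["tcp_pos"]-.14*RE[:,2],RE,s["joint_pos"]))
E
```

```text
[ 0.5364 -0.2279  0.0778] 0.08536731329622803 [-0.3164 -0.0802  0.9402] [-0.3488  0.5048  1.5639 -0.3144  1.6999  1.1335]
[('cup', array([232. , 194.8]), 0.72), ('cup', array([265.4, 302.9]), 0.46), ('cup_mouth', array([233.7, 224.1]), 0.97)] [[232.502  192.5348]
 [237.0695 224.5258]]
(array([-0.2965,  0.5671,  1.2812, -0.2996,  1.9264,  1.1134]), np.float64(2.220446049250313e-14))
```

The cup sits where a fully home cup should: origin pixel (232,195) against (232.5,192.5) expected. I'll retreat along the tool axis.

{"api": "jog_arm", "payload": {"series": "0 0 -0.3 0 0 0 -1; 0 0 -0.5 0 0 0 -1; 0 0 -0.7 0 0 0 -1; 0 0 -0.8 0 0 0 -1; 0 0 -0.8 0 0 0 -1"}}

```text
clock: 26.08
tcp_pos: [0.5768, -0.2219, 0.1269]
tcp_rot: [0.026, 0.937, 0.07, -0.34]
wrist_force: [0.0, -0.4, 0.6]
width: 0.0853
finger_force: 0.0
```

{"api": "jog_arm", "payload": {"series": "0 0 -1 0 0 0 -1; 0 0 -1 0 0 0 -1; 0 0 -1 0 0 0 -1; 0 0 -1 0 0 0 -1; 0 0 -1 0 0 0 -1"}}

```text
clock: 26.5
tcp_pos: [0.6404, -0.2122, 0.2041]
tcp_rot: [0.026, 0.938, 0.07, -0.34]
wrist_force: [0.4, -0.1, 0.2]
width: 0.0854
finger_force: 0.0
```

{"api": "jog_arm", "payload": {"series": "-0.6 0 -0.8 0 0 0 -1; -0.6 0 -0.8 0 0 0 -1; -0.6 0 -0.8 0 0 0 -1; 0 0 0 0 0 0 -1; 0 0 0 0 0 0 -1"}}

```text
clock: 26.92
tcp_pos: [0.6433, -0.212, 0.2642]
tcp_rot: [0.026, 0.938, 0.07, -0.338]
wrist_force: [0.5, 0.2, -0.6]
width: 0.0854
finger_force: 0.0
```

```bash
python3 - <<'E'
from kin import *
s=manip.read_state();print(s["tcp_pos"],s["wrist_force"],s["clock"])
A=grab_frame("scene")[120:340,120:460];cv2.imwrite("pics/p9.png",cv2.resize(A,None,fx=2.3,fy=2.3,interpolation=cv2.INTER_CUBIC)[:,:,::-1])
tr=spotter.trace("scene","cup")[0];print(tr["extent"],tr["score"])
a=np.linspace(0,2*np.pi,60)
pr=proj("scene",[[.548+.028*np.cos(t),-.2264+.028*np.sin(t),z] for t in a for z in(.034,.124)]);print(pr.min(0),pr.max(0))
E
```

```text
[ 0.64331922 -0.21196537  0.26422388] [ 0.50339851  0.15488432 -0.59963828] 26.9167
[222.8, 185.9, 250.0, 230.8] 0.84
[220.15706291 186.58630282] [248.69344005 231.32831883]
```

View pics/p9.png

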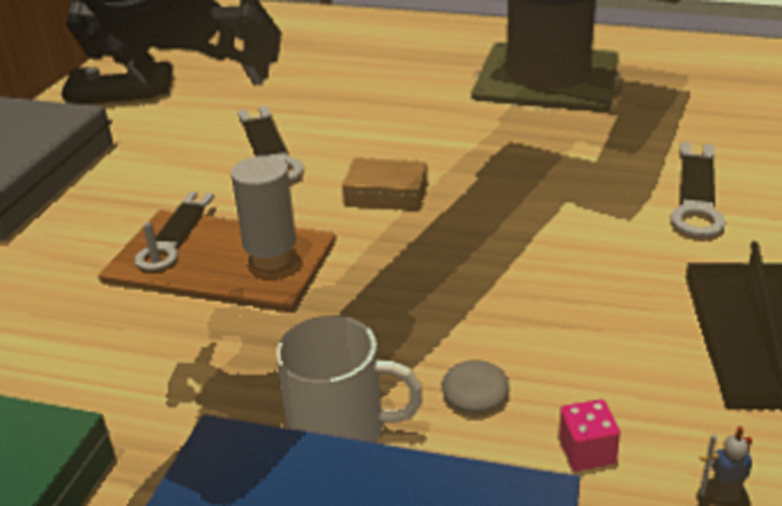

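The cup stands upright and fully home on the peg: its outline spans (223–250, 186–231), within 1–3 px of the prediction. The blade lies flat with its eye round the post, and the bystanders I can see are where they were. The gripper is clear, so I'll hand in.

```bash
python3 -c "
from rig import manip
print(manip.sign_off())"
```

```text
the job is handed in; nothing more can be done
None
```

The job is handed in at about 27 s: in the last picture the cup is upside down and fully home on the thick peg, and the blade lies flat with its eye round the thin post. The bystanders in view looked unmoved, but sign-off gave no verdict.

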